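# Open the stage travel lock and present its shackle to the reader

## Task

The instrument's travel lock is shut: turn the notched dial anticlockwise (seen from above), feeling it click from notch to notch, until its one wide gap clicks in facing the shackle and leaves the shackle's lug free, then pull the shackle straight up out of the lock and leave the dial in that notch. Present the shackle to the reader: hold it still with its legs pointing down over the middle of the reader's round pad, the feet 2 to 5 cm above the pad and not touching it. Do not disturb the other things on the table, and finish while holding the shackle there; do not put it down or let go.

Things in the scene. Friction and masses are not known exactly. Their poses are not given: they have to be found in the camera images.
- lock: fixed aluminium lock plate 130 x 240 x 30 mm, y from -102 to +137 mm; origin on the table under the dial's axis. +y points to the shackle, 90 mm from that axis. At y = -72 to -98 a black housing, 60 mm high, with the spring ball of the clicks. Beyond the shackle (x 75 to 175, y 40 to 140) a black stage 61 mm high; from it a 5 mm thick hasp tongue, top at 70 mm, passes between the shackle's legs
- dial (a joint): dial angle in rad, growing anticlockwise seen from above. 0: the wide gap (gate) of its rim faces the shackle, and the shackle's lug can rise through it (within about 0.1 rad). Clicking notches lie 0.524 rad apart (0, -0.524, -1.047, ...); a click takes about 0.2 N m; the dial stays where it is left. Starts between -1.5 and -0.5; stops at -1.75 and +0.75
- dial_grip (a point): on the dial's axis, 88 mm above the table, where its black bar is gripped: 14 mm wide, 44 mm long along this point's x axis, from 58 to 100 mm above the table. +x points to the wide gap of the steel notched wheel below it (116 mm across, top face 52 mm above the table). A white line on the dial points to the gap. The axes turn with the dial
- shackle_grip (a point): middle of the straight top bar of the U-shaped steel shackle: round, 10 mm thick, 26 mm of it straight, along this point's y (= the lock's y), 118 mm above the table at first. Two legs 46 mm apart run down (-z) to feet 112 mm below, 24 mm deep in round sockets with 1 mm clearance; a lug on the leg next to the dial is caught under its rim. About 0.17 kg; a lift of 75 mm clears the hasp
- shackle_feet (a point): point of the shackle midway between the undersides of its two legs, 112 mm below the middle of its top bar; z points up along the legs
- reader: fixed grey reader, 80 x 80 mm and 28 mm high, with a round black pad 68 mm across on top; origin on the table under its centre. It may change places with the white tray
- pad (a point): middle of the reader's pad, on its surface 32 mm above the table
- tray: fixed white tray with four compartments, 80 x 80 mm, 22 mm high; origin under its centre; not needed
- sample_puck: flat aluminium disc 28 mm across, 12 mm high, standing on the black stage at the back of the lock; origin under its centre; a bystander, leave it
- spare_puck: small brass puck 25 mm across, 17 mm high, between the reader and the tray; origin under its centre; a bystander, leave it
- jar: amber jar with black cap, 44 mm across, 60 mm high; origin under its centre; a bystander, leave it
- mouse: round black computer mouse 62 mm across, 33 mm high; origin under its centre; a bystander, leave it
- driver: screwdriver 160 mm long lying along its x; origin on the table; a bystander, leave it

How it is judged (in metres and radians):
On the way, in this order (a step that is already met when the one before it is completed fails the run):
1. the dial's wide gap is clicked in at the shackle, which is still seated (value of joint dial between -0.1 and 0.1 rad and z of shackle_feet in the frame of lock below 0.02 m), for 0.3 s.
2. the shackle is pulled up out of its sockets (z of shackle_feet in the frame of lock above 0.045 m and contact force between the fingers and shackle above 0.5 N), for 0.1 s.
At the end, for the whole second after the job is handed in: The gripper holds the shackle still, legs within 15 degrees of straight down, the middle of its feet within 22 mm (sideways) of the middle of the pad and 10 to 60 mm above it, without touching the reader; the dial is within 0.13 rad of its open notch (horizontal distance between shackle_feet and pad below 0.022 m and z of shackle_feet in the frame of reader between 0.042 and 0.092 m and angle between shackle_feet's own z axis and vertical below 0.26 rad and contact force between the fingers and shackle above 0.5 N and contact force between shackle and reader below 0.1 N and linear speed of shackle below 0.03 m/s and angular speed of shackle below 0.3 rad/s and value of joint dial between -0.13 and 0.13 rad); the arm keeps its last pose, push and grip.
It fails at once if a bystander is shifted by more than 25 mm (distance of any of sample_puck, spare_puck, jar, mouse, driver from where it was at the start of the episode above 0.025 m).
It also fails if it takes over 45 s, if anything falls off the work surface, if the arm or the gripper's body presses on something with over 40 N, if the wrist force passes 120 N, or if a joint passes its speed limit or range.

## Robot

A 6-joint arm with a two-finger parallel gripper is mounted at the origin on the work surface. World frame = base frame: x ahead of the robot, y to its left, z up, the work surface at z = 0. Lengths are in mm, angles in rad, forces in N, time in s.
With the tool pointing down it reaches from about 325 to 1000 mm from the base axis. Payload 5.1 kg.
Tool frame: the origin (TCP) lies at the very end of the fingers, on their centre line; the grasp point (between the pads) lies 19 mm behind it; z points along the fingers, y is the direction in which the jaws open and shut (so a half turn about z gives the same grasp; the last joint's range is limited). The gripper opens to 85 mm and grips with 20 to 120 N. Pads are 22 mm wide; open, the fingers measure 114 mm over their backs; the gripper's body (76 mm by 85 mm) begins 54 mm behind the grasp point. The pads swing forward as they close: fully open they stand 13 mm farther back than shut.
Start: joints at [1.049, 0.124, 1.65, -0, 1.367, -0.083], TCP at [276.173, 588.399, 231.322] pointing down, gripper open.
Joint ranges: [-2.61, 2.61], [-1.02, 2.33], [0.03, 2.71], [-1.35, 4.49], [0.32, 2.68], [-2.91, 2.91]. Speed limits (rad/s): [2.57, 2.57, 3.14, 3.14, 3.14, 3.14].

## Interface

Orientations are given as a rotation vector (axis times angle).
In Python, from rig import robot gives the robot as it stands. Calls block until the motion is done:
- robot.goto(position, orientation): joint-space move of the TCP to a pose.
- robot.servo_line(position, attitude=None, v=150, guard=None): straight line of the TCP; attitude=None keeps the orientation; v is the mean speed in mm/s. With guard (N) it stops when the force on the tool has changed by that much, and returns True; else False.
- robot.move_j(angles): joint-space move.
- robot.command_gripper(opening, newtons=None): finger opening in mm; newtons is the grip in N (None keeps the last); returns when the fingers have stopped.
- robot.sleep(seconds).
- robot.ik(position, orientation): joint angles nearest the present ones, or None.
- robot.read_camera(name): name is "scene" or "top" or "wrist"; returns the picture (384x512x3 uint8, red, green, blue); there is no depth.
- robot.get_calibration(name): a dict with "intrinsics" (3x3 intrinsics, pixels), "world_to_cam" (4x4, takes a point from world to camera coordinates). Camera axes: x right, y down, z forward; pixel columns grow to the right and rows downward; lengths in mm; the calibration is good to about 2 mm. A picture is of the moment at which its call begins: read the wrist's pose just before it. get_calibration takes no time and is no camera call; for the wrist camera it gives the pose at the moment of the call.
A pose or a line that the arm cannot do raises robot.Unreachable and nothing moves.
- robot.job_done(): hands the job in, once; it reports no verdict.
Readings, each from a call of its own:
- robot.read_time(): time.
- robot.read_joint_pos(): joint angles.
- robot.read_qd(): joint speeds.
- robot.read_tau(): joint torques, N m.
- robot.read_tcp_pos(): TCP position.
- robot.read_tcp_rot(): TCP orientation.
- robot.read_wrist_force(): force on the tool from outside, world axes, zero at the start.
- robot.read_ft_torque(): the same for the moment, N m.
- robot.read_gripper_width(): finger opening in mm.
Only numpy, scipy, OpenCV 4.12 (cv2) and the standard library are available. Lean on these libraries where they do the work, as an engineer would, in place of code of your own. Each camera call takes 0.05 s, during which the arm holds its last target. There are 200 camera calls.

## Working session

There is one attempt and no reset: what is moved stays moved. The work goes in short steps, each a Python script; the robot and the scene stay as the last script left them, time stands still between calls to the robot, and variables do not carry over. Pictures are saved under pics/ and viewed, about 8 in all and at most 12, crops included, and the job is handed in when it is done.

```bash
mkdir -p pics; ls; python3 - <<'E'
from rig import robot
import cv2, numpy as np
for n in("scene","top"):
    im=robot.read_camera(n); cv2.imwrite(f"pics/{n}0.png",im[...,::-1])
    c=robot.get_calibration(n); print(n,np.round(c["intrinsics"],1).tolist(),np.round(c["world_to_cam"],3).tolist())
    np.savez(f"{n}.npz",K=c["intrinsics"],T=c["world_to_cam"],im=im)
print(robot.read_time())
a=[cv2.imread(f"pics/{n}0.png") for n in("top",)][0]
cv2.imwrite("pics/top0b.png",cv2.resize(a,(800,600),interpolation=cv2.INTER_CUBIC))
E
```

```text
pics
scene [[382.8, 0.0, 247.9], [0.0, 382.8, 192.3], [0.0, 0.0, 1.0]] [[0.805, 0.594, 0.002, -418.897], [0.38, -0.512, -0.771, -93.228], [-0.456, 0.621, -0.637, 1410.671], [0.0, 0.0, 0.0, 1.0]]
top [[387.9, 0.0, 257.7], [0.0, 387.9, 184.4], [0.0, 0.0, 1.0]] [[-0.026, -1.0, -0.018, 33.52], [-0.995, 0.027, -0.097, 510.893], [0.097, 0.015, -0.995, 1330.335], [0.0, 0.0, 0.0, 1.0]]
0.1
```

View pics/top0b.png

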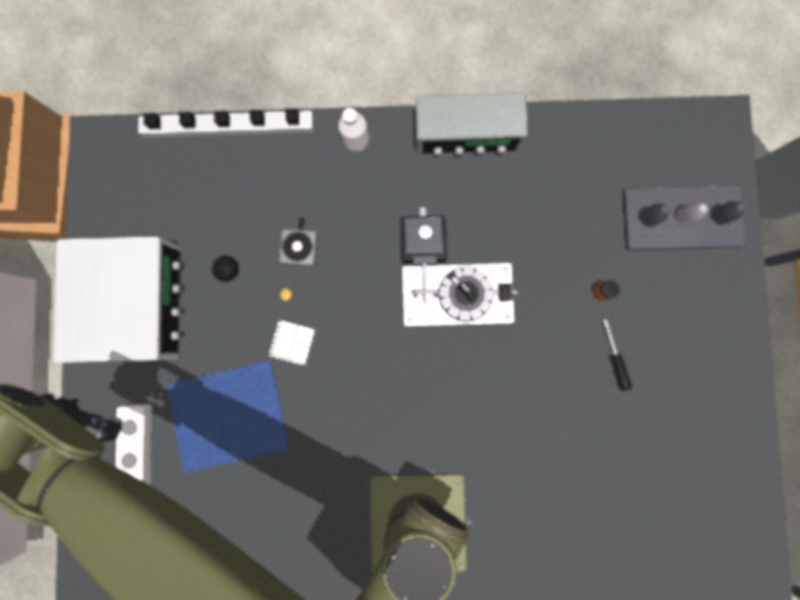

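View pics/scene0.png

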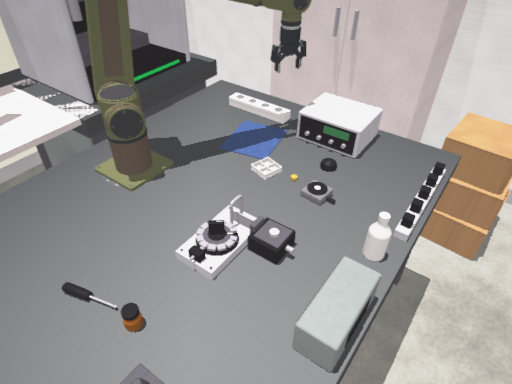

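Top view (800×600 scale): lock plate corners (402,266),(513,263),(514,324),(404,326), dial (466,293), shackle at about (425,290), stage above it. Reader is at (298,247), tray at (292,342), brass puck at (286,295). In the scene view, the lock is at (220,235) and the reader at (317,190). Next: rough positions, then a wrist look.

```bash
cat > h.py <<'E'
import numpy as np, cv2
from scipy.spatial.transform import Rotation as R
def ray(K,T,px,z):
    "pixels -> world points on plane z"
    px=np.atleast_2d(px).astype(float)
    Ri=T[:3,:3].T; c=-Ri@T[:3,3]
    d=(Ri@np.linalg.inv(K)@np.c_[px,np.ones(len(px))].T).T
    return c+d*((z-c[2])/d[:,2])[:,None]
def proj(K,T,P):
    P=np.atleast_2d(P); q=(K@(T[:3,:3]@P.T+T[:3,3:4])).T; return q[:,:2]/q[:,2:]
def down(yaw):  # tool z down, jaw axis y at angle yaw from world x
    y=np.array([np.cos(yaw),np.sin(yaw),0]); z=np.array([0,0,-1.]); x=np.cross(y,z)
    return R.from_matrix(np.c_[x,y,z]).as_rotvec()
E
python3 - <<'E'
from h import *
d=np.load("top.npz");K,T,im=d["K"],d["T"],d["im"]
s=1.5625
pc=np.array([[402,266],[513,263],[514,324],[404,326]])/s
print("plate",ray(K,T,pc,30).round())
print("dial",ray(K,T,np.array([[466,293]])/s,70).round(), "pad",ray(K,T,np.array([[297,245]])/s,32).round())
from rig import robot
q=robot.read_joint_pos(); print(R.from_rotvec(robot.read_tcp_rot()).as_matrix().round(2).tolist())
c=robot.get_calibration("wrist"); Tw=c["world_to_cam"]; print("wristcam pos",(-Tw[:3,:3].T@Tw[:3,3]).round(), Tw[:3,:3].round(2).tolist(), c["intrinsics"][0,0])
E
```

```text
plate [[ 561.   20.   30.]
 [ 561. -228.   30.]
 [ 425. -224.   30.]
 [ 427.   19.   30.]]
dial [[ 493. -117.   70.]] pad [[615. 255.  32.]]
[[-0.91, 0.42, -0.0], [0.42, 0.91, -0.0], [0.0, -0.0, -1.0]]
wristcam pos [205. 619. 374.] [[0.42, 0.91, -0.0], [0.86, -0.4, 0.3], [0.27, -0.13, -0.95]] 304.0202485797277
```

```bash
python3 - <<'E'
from h import *
from rig import robot
def snap(n):
    c=robot.get_calibration("wrist"); im=robot.read_camera("wrist")
    np.savez(n+".npz",K=c["intrinsics"],T=c["world_to_cam"],im=im); cv2.imwrite(f"pics/{n}.png",im[...,::-1]); return im
robot.goto([590,250,280],down(np.pi/2)); a=snap("w_reader")
robot.goto([480,-90,330],down(np.pi/2)); b=snap("w_lock1")
robot.goto([480,-50,330],down(np.pi/2)); snap("w_lock2")
cv2.imwrite("pics/w1.png",cv2.resize(b[...,::-1],(800,600),interpolation=cv2.INTER_CUBIC))
print(robot.read_time(),robot.read_joint_pos())
E
```

```text
3.5833 [-2.12901784e-01 -2.97371938e-01  1.88133877e+00 -3.12767586e-04
  1.55794361e+00 -1.78611023e+00]
```

View pics/w1.png

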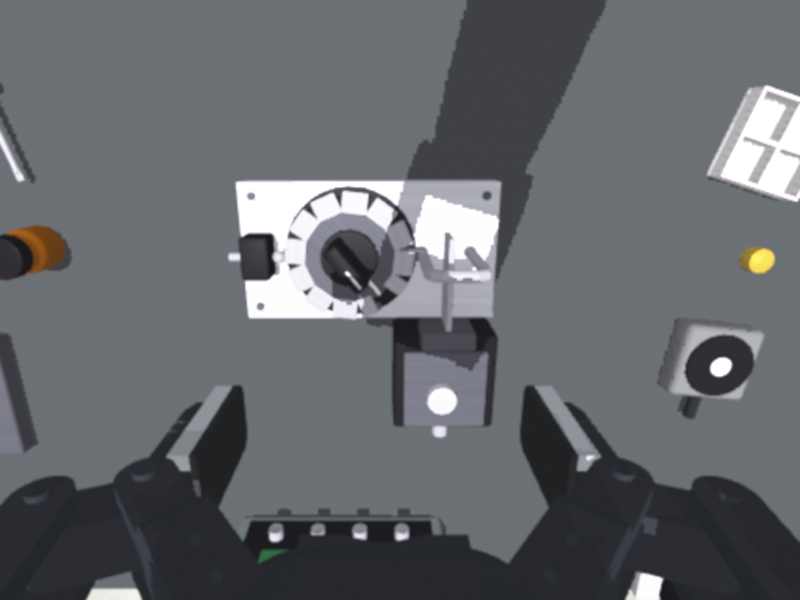

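View pics/w_reader.png

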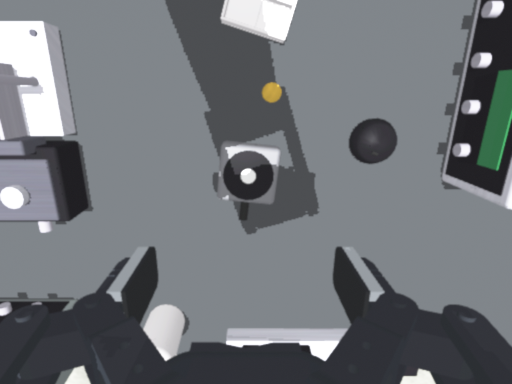

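Wrist view (800×600): plate corners (236,182),(500,181),(494,318),(249,318). Dial bar runs (330,240)→(375,285), with white lines toward (380,293). Shackle bar runs about (430,272)–(485,272). Reader view (512×384): pad centre (248,176), reader body about (219..281,142..203). I'll zoom in on the dial and shackle.

```bash
python3 - <<'E'
from h import *
a=np.load("w_lock1.npz");im=a["im"][105:215,140:330]
cv2.imwrite("pics/crop1.png",cv2.resize(im[...,::-1],(760,440),interpolation=cv2.INTER_CUBIC))
for n in("w_lock1","w_lock2"):
    d=np.load(n+".npz"); K,T,im=d["K"],d["T"],d["im"]
    g=cv2.cvtColor(im,cv2.COLOR_RGB2GRAY); m=(g>140).astype(np.uint8); m[:, :140]=0;m[220:]=0
    m=cv2.morphologyEx(m,cv2.MORPH_OPEN,np.ones((3,3)))
    cs=cv2.findContours(m,0,2)[0]; cs=[x for x in cs if cv2.boundingRect(x)[0]<380]; c=max(cs,key=cv2.contourArea); h=cv2.approxPolyDP(cv2.convexHull(c),6,True)[:,0]
    print(n,h.tolist(),ray(K,T,h,30).round(1)[:,:2].tolist())
d=np.load("w_reader.npz");K,T,im=d["K"],d["T"],d["im"]
g=cv2.cvtColor(im,cv2.COLOR_RGB2GRAY)
m=np.zeros_like(g);m[140:205,215:283]=(g[140:205,215:283]<55)
m[204:]=0
cs=cv2.findContours(m,0,2)[0]; c=max(cs,key=cv2.contourArea); e=cv2.fitEllipse(cv2.convexHull(c)); print("pad",e,ray(K,T,[e[0]],32).round(1))
w=np.zeros_like(g);w[160:190,235:262]=g[160:190,235:262]>180
p=np.argwhere(w)[:,::-1].mean(0);print("white",p,ray(K,T,[p],32).round(1))
E
```

```text
w_lock1 [[319, 116], [314, 202], [159, 203], [151, 116]] [[431.4, 13.8], [561.1, 15.7], [562.9, -224.5], [431.7, -224.7]]
w_lock2 [[290, 117], [286, 202], [140, 203], [140, 115]] [[432.6, 13.4], [560.9, 13.4], [563.3, -212.9], [430.6, -199.4]]
pad ((247.91436767578125, 175.196044921875), (46.904457092285156, 48.81348419189453), 92.20956420898438) [[613.8 252.6  32. ]]
white [247.6374269  175.42690058] [[614.1 252.2  32. ]]
```

View pics/crop1.png

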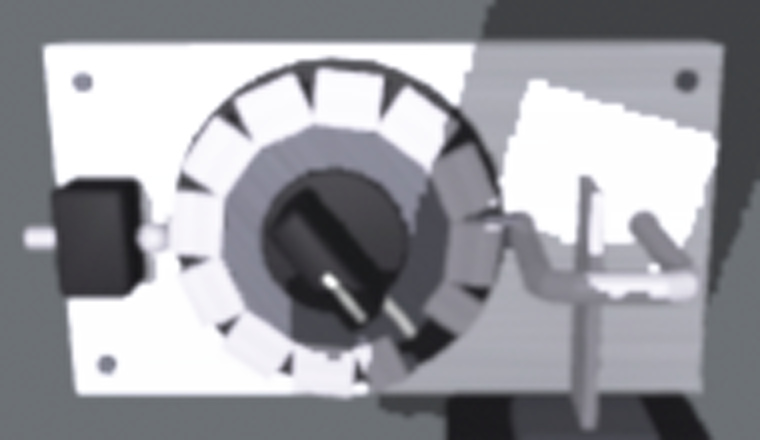

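Crop (4×, origin 140,105): the bar's white line runs (328,280)→(365,320), the wheel's line (388,300)→(412,335), gate about (435,340). Shackle top bar runs about (550,287)→(690,285). Now the dial angle and cross-checks.

```bash
python3 - <<'E'
from h import *
d=np.load("w_lock1.npz");K,T=d["K"],d["T"]
f=lambda l:np.array(l)/4+[140,105]
for n,l,z in(("barline",[[328,280],[365,320]],100),("wheelline",[[388,300],[412,335]],53),("shackle",[[550,287],[690,285]],120)):
    p=ray(K,T,f(l),z)[:,:2]; v=p[1]-p[0]; r=p-[497,-122.5]
    print(n,p.round(1).tolist(),"dir rel +y",np.arctan2(-v[0],v[1]).round(3),"radial",np.arctan2(-r[:,0],r[:,1]).round(3))
C=[497,-122.5]
print(((proj(K,T,[[497,-122.5,100],[497,-122.5,52],[497,-32.5,118],[497,-55.5,60]])-[140,105])*4).round())
E
```

```text
barline [[499.6, -120.5], [512.9, -108.9]] dir rel +y -0.852 radial [-0.92  -0.863]
wheelline [[519.4, -102.7], [532.5, -94.1]] dir rel +y -0.992 radial [-0.847 -0.897]
shackle [[496.5, -52.3], [495.9, -10.2]] dir rel +y 0.015 radial [0.007 0.01 ]
[[321. 272.]
 [332. 238.]
 [615. 287.]
 [523. 244.]]
```

```bash
python3 - <<'E'
from h import *
from rig import robot
th=-0.87; C=[497,-122.5]
best=None
for off in(0,np.pi):
    q=[robot.ik([*C,69],down(t+off)) for t in(th,0.15)]; print(off,[None if x is None else np.round(x,2).tolist() for x in q])
    if all(x is not None for x in q):
        m=max(abs(x[5]) for x in q)
        if best is None or m<best[0]: best=(m,off)
off=best[1]; print("off",off)
robot.command_gripper(50,50)
robot.goto([*C,170],down(th+off))
print(robot.servo_line([*C,69],v=100,guard=10), robot.read_tcp_pos())
robot.command_gripper(0,50); print("w",robot.read_gripper_width(),"F",robot.read_wrist_force(),robot.read_ft_torque())
for t in np.arange(th+0.08,0.001,0.08).tolist()+[0.0]:
    robot.goto([*C,69],down(t+off)); print(round(t,2),np.round(robot.read_wrist_force(),1),np.round(robot.read_ft_torque(),2))
print(robot.read_gripper_width(),robot.read_time())
E
```

```text
0 [[-0.35, -0.02, 2.09, -0.0, 1.07, 0.52], [-0.35, -0.02, 2.09, -0.0, 1.07, -0.5]]
3.141592653589793 [[-0.35, -0.02, 2.09, 0.0, 1.07, -2.62], [-0.35, -0.02, 2.09, -0.0, 1.07, 2.65]]
off 0
False [ 497.66731447 -122.71966288   69.82506816]
w 13.42869855841892 F [-7.00105069  5.82277869  7.28327771] [ 0.80150851  0.94715205 -0.04758321]
-0.79 [-6.2  4.7  7.3] [0.72 0.83 0.09]
-0.71 [-5.5  4.9  7.2] [0.66 0.76 0.08]
-0.63 [-6.3  4.1  6.8] [ 0.61  0.77 -0.06]
-0.55 [-4.4  3.8  5.9] [0.59 0.66 0.13]
-0.47 [-3.7  4.5  5.5] [ 0.55  0.6  -0.  ]
-0.39 [-4.1  3.7  5.2] [0.53 0.59 0.12]
-0.31 [-3.6  4.   5.8] [0.61 0.51 0.14]
-0.23 [-2.3  4.3  5.1] [0.65 0.53 0.19]
-0.15 [-2.2  5.   4. ] [0.68 0.46 0.09]
-0.07 [-1.1  4.7  5. ] [ 0.71  0.4  -0.04]
0.0 [-1.5  4.6  5.5] [0.71 0.31 0.  ]
13.276879451152919 10.3417
```

```bash
python3 - <<'E'
from h import *
from rig import robot
C=[497,-122.5]
robot.command_gripper(45); robot.servo_line([*C,190],v=150)
robot.goto([480,-90,330],down(np.pi/2)); robot.sleep(.3)
c=robot.get_calibration("wrist"); im=robot.read_camera("wrist")
np.savez("w3.npz",K=c["intrinsics"],T=c["world_to_cam"],im=im)
cv2.imwrite("pics/crop3.png",cv2.resize(im[105:215,140:330,::-1],(760,440),interpolation=cv2.INTER_CUBIC)); print(robot.read_time())
E
```

```text
13.4167
```

View pics/crop3.png

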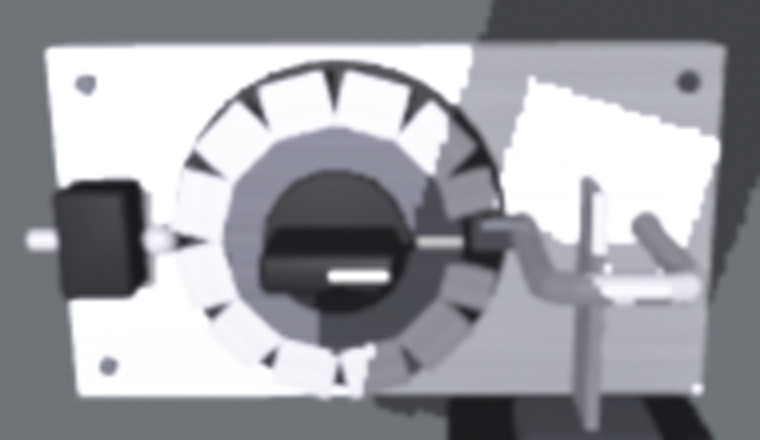

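The wheel's line now lies along +y with the gate at the shackle, and a notch sits at the ball: (418,243)→(463,241) is about 0 rad. Next: grip and pull the shackle.

```bash
python3 - <<'E'
from h import *
from rig import robot
S=[496.6,-32.3]
robot.goto([*S,190],down(0))
print(robot.servo_line([*S,99],v=120,guard=10), robot.read_tcp_pos())
f0=robot.read_wrist_force()
robot.command_gripper(0,90); print("w",robot.read_gripper_width(),f0.round(1),robot.read_wrist_force().round(1))
print(robot.servo_line([*S,119],v=50,guard=25),robot.read_tcp_pos(),robot.read_wrist_force().round(1),robot.read_gripper_width())
E
```

```text
False [497.26797331 -32.4192163   99.84569658]
w 7.011283302236564 [0.4 0.2 0.1] [-0.4 -0.6  4.4]
False [496.44218358 -32.27040263 119.02186864] [ 0.2  0.1 -1.6] 6.870929650151212
```

Force −1.6 N matches the shackle's weight, so it's rising freely. Width reads 7 mm rather than 10, so I'll check the grasp by eye after the lift.

```bash
python3 - <<'E'
from h import *
from rig import robot
S=[496.6,-32.3]
print(robot.servo_line([*S,225],v=80,guard=20),robot.read_wrist_force().round(1),robot.read_gripper_width())
robot.sleep(.2)
robot.servo_line([613.9,252.4,225],v=90)
print(robot.read_wrist_force().round(1),robot.read_gripper_width())
robot.servo_line([613.9,252.4,165],v=50); robot.sleep(.3)
for n in("scene","wrist","top"):
    c=robot.get_calibration(n); im=robot.read_camera(n); np.savez(n+"4.npz",K=c["intrinsics"],T=c["world_to_cam"],im=im)
    if n=="scene":
        print(proj(c["intrinsics"],c["world_to_cam"],[[614,252.4,32],[614,252.4,72],[614,229,72],[614,275,72],[614,252,184]]).round(1))
        a=cv2.resize(im[80:230,230:430],(800,600),interpolation=cv2.INTER_CUBIC)
        cv2.imwrite("pics/s4.png",a[...,::-1])
    if n=="wrist": cv2.imwrite("pics/w4.png",im[...,::-1])
print(robot.read_tcp_pos(),robot.read_wrist_force().round(1),robot.read_gripper_width(),robot.read_time())
E
```

```text
False [ 0.9  0.  -2.3] 6.751278335666365
[ 1.   0.1 -1.5] 6.830672552741184
[[315.9 188.1]
 [317.4 178.5]
 [313.8 182. ]
 [320.7 175.1]
 [321.6 149.4]]
[613.8993652  252.40645705 165.02465933] [ 0.1  0.1 -2.4] 7.107818739535478 23.8667
```

View pics/s4.png

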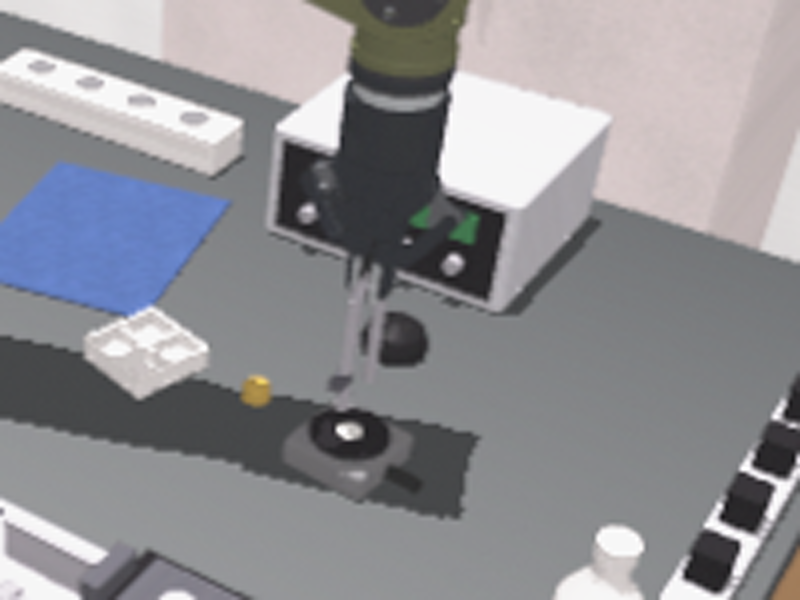

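View pics/w4.png

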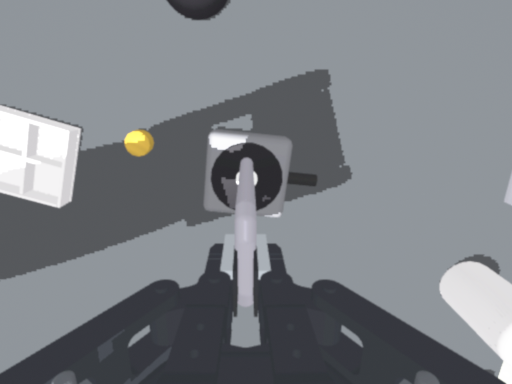

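```bash
python3 - <<'E'
from h import *
P=np.array([[614,229.4,72],[614,275.4,72],[614,265.4,184],[614,239.4,184],[614,252.4,32]])
w=np.load("wrist4.npz"); s=np.load("scene4.npz")
print("wrist pred",proj(w["K"],w["T"],P).round(1).tolist())
q=[[342/4+230,402/4+80],[372/4+230,378/4+80]]
print("scene obs feet",q)
for i,z in((0,72),(1,72)): print(ray(s["K"],s["T"],[q[i]],z).round(1), ray(s["K"],s["T"],[q[i]],82).round(1))
im=w["im"];cv2.imwrite("pics/w4c.png",cv2.resize(im[120:320,190:310,::-1],(480,600),interpolation=cv2.INTER_CUBIC)[:, :])
E
```

```text
wrist pred [[246.2, 217.2], [246.2, 163.5], [247.5, 238.7], [247.3, 287.8], [246.0, 178.2]]
scene obs feet [[315.5, 180.5], [323.0, 174.5]]
[[614.4 239.2  72. ]] [[619.7 227.1  82. ]]
[[618.6 282.4  72. ]] [[623.9 269.7  82. ]]
```

View pics/w4c.png

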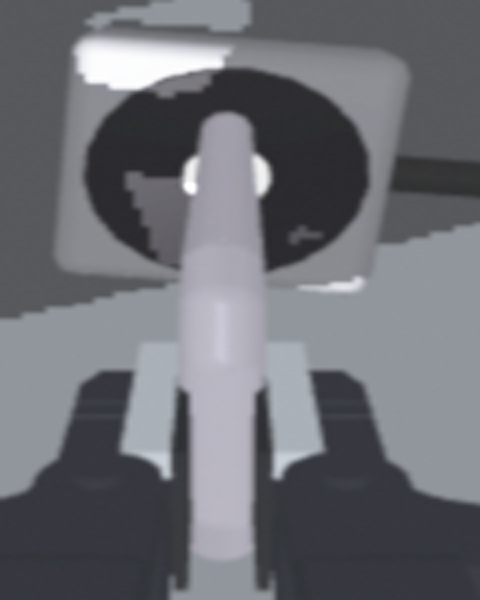

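The near foot's end is at wrist pixel (246.5,157.3). Predicted: about (246.2,157.5) for its outer edge, so x, y and tilt agree. The scene view puts the feet at z ≈ 72–78 mm, so I'll lower 7 mm to sit mid-band and take a last look.

```bash
python3 - <<'E'
from h import *
from rig import robot
robot.servo_line([613.9,252.4,158],v=30); robot.sleep(.5)
im=robot.read_camera("top"); s=robot.read_camera("scene")
a=cv2.resize(im[120:260,130:350],(800,509),interpolation=cv2.INTER_CUBIC)
cv2.imwrite("pics/t5.png",a[...,::-1])
i0=np.load("top.npz")["im"]
# bystander positions before/after by colour: orange jar, brass
for n,lo,hi in(("brass+jar",(8,120,60),(28,255,255)),):
    for k in(i0,im):
        h=cv2.cvtColor(k,cv2.COLOR_RGB2HSV); m=cv2.inRange(h,lo,hi); m[:, :100]=0
        print([c.round(1).tolist() for st,c in zip(*[x[1:] for x in cv2.connectedComponentsWithStats(m)[2:]]) if st[4]>8])
print(robot.read_tcp_pos(),robot.read_wrist_force().round(1),robot.read_gripper_width(),robot.read_time())
E
```

```text
[[382.8, 186.7], [182.8, 188.1]]
[[382.7, 186.6]]
[613.93380244 252.39643797 158.04862639] [ 1.1  0.2 -1.3] 7.307299702248821 24.85
```

View pics/t5.png

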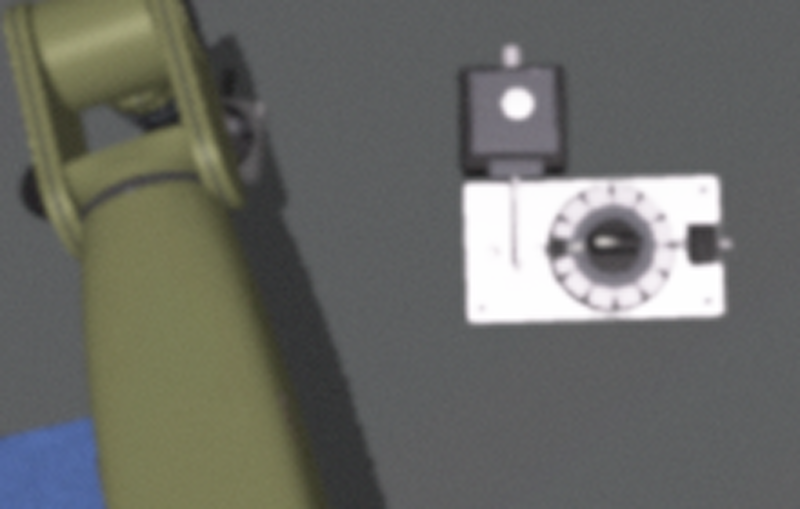

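The dial's gate at (560,248) still faces the empty shackle place, and the sample puck is still on the stage at (517,103). Handing in.

```bash
python3 - <<'E'
from rig import robot
robot.job_done(); print(robot.read_time(),robot.read_gripper_width())
E
```

```text
the job is handed in; nothing more can be done
the job is handed in; nothing more can be done
```

I turned the dial from about -0.87 to about 0 rad, pulled the shackle straight up out of the lock and carried it to the reader. I handed the job in at about 24.9 s, with the shackle held still over the pad.

**Last checks that agreed**
- **Dial:** its gate still faces the lock's empty sockets in the final top picture. After I let go of it, a notch sat at the click ball.
- **Position over the pad:** the wrist picture put the shackle's near foot within about 1 pixel of where it should be for a shackle centred over the pad, and upright. That picture was taken 7 mm above the final height.
- **Load:** the wrist force stayed at about the shackle's weight (1.3 to 2.4 N).
- **Bystanders:** the jar and sample puck had not moved, and the brass puck was still between the reader and tray in the scene picture taken 7 mm higher.

**Checks that were weaker or disagreed**
- **Gripper width:** it read about 7 mm on the 10 mm bar, although the grip looked sound. The dial bar also read low (13.4 against 14 mm).
- **Height of the feet:** the scene picture put them up to about 5 mm higher than the arm's position implied, so I lowered the shackle 7 mm. The feet should be about 33 to 39 mm above the pad.
- **Hidden from view:** the arm hid the brass puck and the reader in the last top picture. I did not recheck the mouse or the driver separately.

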